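# Clear the parcel scale and hang up the scraper

## Robot

A 6-joint arm with a two-finger parallel gripper is mounted at the origin on the work surface. World frame = base frame: x ahead of the robot, y to its left, z up, the work surface at z = 0. Lengths are in m, angles in rad, forces in N, time in s.
With the tool pointing down it reaches from about 0.375 to 0.975 m from the base axis. Payload 3.8 kg.
Tool frame: the origin (TCP) lies at the very end of the fingers, on their centre line; the grasp point (between the pads) lies 19 mm behind it; z points along the fingers, y is the direction in which the jaws open and shut (so a half turn about z gives the same grasp; the last joint's range is limited). The gripper opens to 85 mm and grips with 20 to 120 N. Pads are 22 mm wide; open, the fingers measure 114 mm over their backs; the gripper's body (76 mm by 85 mm) begins 54 mm behind the grasp point. The pads swing forward as they close: fully open they stand 13 mm farther back than shut.
Start: joints at [1.072, 0.264, 1.604, -0, 1.274, -0.037], TCP at [0.301, 0.604, 0.231] pointing down, gripper open.
Joint ranges: [-2.63, 2.63], [-0.94, 2.18], [0.31, 2.57], [-1.31, 4.45], [0, 2.66], [-2.55, 2.55]. Speed limits (rad/s): [2.57, 2.57, 3.14, 3.14, 3.14, 3.14].

## Interface

Orientations are given as a rotation vector (axis times angle).
In Python, from workcell import status, read_camera, camera_info, order gives the robot as it stands.
- The arm moves only by the tool move_arm, never from a script. Its argument "deltas" is a list of rows, each a list of 3 entries, a list of its own where there are three numbers: the turn, a rotation vector about the world's x, y, z as a fraction of full scale, then the shift along the world's x, y, z as a fraction of full scale, then the closure, from -1 (fully open) to 1 (shut), so that 0 is half open. A call has 1 to 20 rows; each row is the pose to reach, as a shift and turn from the pose commanded when the call began; what a row does not reach only later rows make up. Full scale, the value 1, is 0.1 m for a shift and pi/2 rad for a turn. A row lasts 1/8 s, in which the tool goes at most 62.5 mm and 10.7 degrees, less where a joint would pass 70% of its speed; a pose out of reach is approached as far as the arm can. A call with a number of a shift or a turn outside -1 to 1 is refused whole. A call with a gripper value outside its range is refused whole. The fingers move at their own pace and stop on an object; "grip_force" is the grip in N (left out, the last holds). Time passes only in rows, so rows that repeat a pose let the fingers close. It gives the time, the measured TCP pose, the force and the opening at its end, in the units of the state.
- status.read_state(): the state, without advancing time (a new reading comes with each control period).
- read_camera(name): name is "scene" or "side" or "wrist"; returns (picture, depth): 384x512x3 uint8, red, green, blue; 384x512 float32, m along the optical axis (not along the pixel's ray), 0 where there is no reading.
- camera_info(name): a dict with "K" (3x3 intrinsics, pixels), "R" (3x3) and "t" (3): a world point X has camera coordinates R X + t. Camera axes: x right, y down, z forward; pixel columns grow to the right and rows downward; lengths in m; the calibration is good to about 2 mm. A picture is of the moment at which its call begins: read the wrist's pose just before it. camera_info takes no time and is no camera call; for the wrist camera it gives the pose at the moment of the call.
- order.finish_job(): hands the job in, once; it reports no verdict.
The state is a dict: "time": time; "q": joint angles; "joint_vel": joint speeds; "joint_torque": joint torques, N m; "tool_pos": TCP position; "tcp_rot": TCP orientation; "wrist_force": force on the tool from outside, world axes, zero at the start; "torque": the same for the moment, N m; "width": opening from 0.0 (shut) to 1.0 (fully open).
Only numpy, scipy, OpenCV 4.12 (cv2) and the standard library are available. Lean on these libraries where they do the work, as an engineer would, in place of code of your own. Each camera call takes 0.05 s, during which the arm holds its last target. There are 200 camera calls.

## Task

Use the blue scraper to sweep all four wood chips off the parcel scale's pan into the red waste bin beside it, keeping the gripper itself off the chips. Then hang the scraper up by its handle on the two yellow prongs of the grey hook stand, so that it hangs straight and still, and leave the bottles, can and jar where they stand.

Things in the scene. Friction and masses are not known exactly. Their poses are not given: they have to be found in the camera images.
- scraper: Blue hand scraper, black D-handle on top, standing upright on its rubber edge, 0.22 kg. Block 32 mm (its x) by 140 mm (its y), 42 mm high; handle bar above it along y, from 105 to 119 mm above the underside. Opening under the bar 112 mm wide (y), 63 mm high. Origin: centre of the underside, z up. Same after half a turn about z.
- scraper_bar (a point): Centre of the scraper's handle bar (12 mm thick in x, 14 mm high, along y), 112 mm above the scraper's underside; axes as the scraper's.
- scale: Parcel scale, fixed. Square aluminium pan 220 by 220 mm, flat rimless top 60 mm above the table; origin at table height under the pan's centre. A red open waste bin is fixed against its -y side (see bin_floor). A low black display console, 50 mm high, stands at its +x side, from x = 120 to 170 mm.
- pan_centre (a point): Centre of the top of the scale's pan, 60 mm above the table; axes as the scale's.
- bin_floor (a point): Centre of the inner floor of the red open waste bin, 5 mm above the table; axes as the scale's. Bin 240 mm (x) by 120 mm (y) outside, 4 mm walls 50 mm high (10 mm lower than the pan); in the scale's frame it spans y = -114 to -234 mm.
- hook_stand: Grey stand, fixed: base 150 by 180 mm, 12 mm thick; post and cross plate (front face at x = -6 mm, top 217 mm high) carry two parallel yellow prongs, 8 mm thick, at y = -34 and +34 mm, axes 200 mm above the table, level from x = 0 to -115 mm, then turned up to ball tips at x = -124 mm, top 232 mm high. Origin: centre of the base's underside.
- hook_seat (a point): Point midway between the two prongs at the height of their upper surface (204 mm above the table), 60 mm in front (-x) of the stand's origin; axes as the stand's.
- chip1: Loose brown wood chip, 30 by 22 by 14 mm, 10 g, lying flat on the scale's pan. Origin: centre of the underside.
- chip2: Loose brown wood chip, 30 by 22 by 14 mm, 10 g, lying flat on the scale's pan. Origin: centre of the underside.
- chip3: Loose brown wood chip, 30 by 22 by 14 mm, 10 g, lying flat on the scale's pan. Origin: centre of the underside.
- chip4: Loose brown wood chip, 30 by 22 by 14 mm, 10 g, lying flat on the scale's pan. Origin: centre of the underside.
- spray_green: Bystander: green spray bottle with white trigger head, 68 mm diameter, 194 mm tall. Origin: centre of the underside.
- spray_orange: Bystander: orange spray bottle with white trigger head, 68 mm diameter, 194 mm tall. Origin: centre of the underside.
- can_yellow: Bystander: yellow can, 60 mm diameter, 150 mm tall. Origin: centre of the underside.
- jar_black: Bystander: squat black jar with red cap, 72 mm diameter, 70 mm tall. Origin: centre of the underside.

How it is judged:
On the way:
1. all four chips lie in the red waste bin, before the scraper is hung up (y of chip1 in the frame of scale between -0.236 and -0.112 m and x of chip1 in the frame of scale between -0.122 and 0.122 m and height (world z) of each of chip1, chip2, chip3, chip4 below 0.046 m and y of chip2 in the frame of scale between -0.236 and -0.112 m and x of chip2 in the frame of scale between -0.122 and 0.122 m and y of chip3 in the frame of scale between -0.236 and -0.112 m and x of chip3 in the frame of scale between -0.122 and 0.122 m and y of chip4 in the frame of scale between -0.236 and -0.112 m and x of chip4 in the frame of scale between -0.122 and 0.122 m), for 0.2 s.
At the end, for the whole second after the job is handed in: All four chips are in the red bin below its rim; the scraper's bar rests on both prongs between post and tips (bar centre 203 to 222 mm above the table, within 30 mm of midway between the prongs), tilted under 0.3 rad, carried by the stand, at rest (under 0.05 m/s, 0.5 rad/s) (all of step 1 and x of scraper_bar in the frame of hook_stand between -0.116 and -0.01 m and y of scraper_bar in the frame of hook_stand between -0.03 and 0.03 m and z of scraper_bar in the frame of hook_stand between 0.203 and 0.222 m and angle between scraper's own z axis and vertical below 0.3 rad and contact force between scraper and hook_stand above 0.5 N and linear speed of scraper below 0.05 m/s and angular speed of scraper below 0.5 rad/s); the robot touches nothing.
It fails at once if the gripper or arm touches a chip (over 0.3 N) (contact force between any of chip1, chip2, chip3, chip4 and the fingers above 0.3 N or contact force between any of chip1, chip2, chip3, chip4 and the arm above 0.3 N).
It fails at once if a bystander (spray bottle, can or jar) is moved by more than 40 mm or tipped over (distance of any of spray_green, spray_orange, can_yellow, jar_black from where it was at the start of the episode above 0.04 m or angle between any of spray_green, spray_orange, can_yellow, jar_black's own z axis and vertical above 0.5 rad).
It also fails if it takes over 58 s, if anything falls off the work surface, if the arm or the gripper's body presses on something with over 40 N, if the wrist force passes 120 N, or if a joint passes its speed limit or range.

## Working session

There is one attempt and no reset: what is moved stays moved. The work goes in short steps, Python scripts to look and compute and a tool call to move; the robot and the scene stay as the last step left them, time stands still between calls to the robot, and variables do not carry over. Pictures are saved under pics/ and viewed, about 8 in all and at most 12, crops included, and the job is handed in when it is done.

Besides the shell and the picture viewer there is one more tool, called after "Emit:" as name([rows], argument=value, ...), one row to a line, values as JSON. move_arm: Moves the arm, as the interface text tells. Its arguments: {"type":"object","properties":{"deltas":{"type":"array","items":{"type":"array"}},"grip_force":{"type":"number"}},"required":["deltas"]}

```bash
mkdir -p pics; ls; python3 - <<'E'
from workcell import status, read_camera, camera_info
import cv2, numpy as np
for n in ("scene","side"):
    p,d=read_camera(n); np.savez(f"pics/{n}0.npz",p=p,d=d)
    cv2.imwrite(f"pics/{n}0.png",p[:,:,::-1])
    i=camera_info(n); print(n,i["K"],i["R"],i["t"])
    np.savez(f"pics/{n}cam.npz",**{k:np.array(i[k]) for k in "KRt"})
s=status.read_state(); print(s)
a=np.hstack([cv2.imread("pics/scene0.png"),cv2.imread("pics/side0.png")])
E
```

```text
pics
scene [[390.73189857   0.         254.24490196]
 [  0.         390.73189857 191.35007328]
 [  0.           0.           1.        ]] [[ 0.84243756  0.53856396  0.0157423 ]
 [ 0.42226257 -0.64180407 -0.64014206]
 [-0.33465397  0.5459271  -0.76809526]] [-0.54285977 -0.07046776  1.28520049]
side [[387.80594905   0.         249.610932  ]
 [  0.         387.80594905 189.55081437]
 [  0.           0.           1.        ]] [[ 0.90823212 -0.41817106 -0.01572835]
 [-0.22291947 -0.45166945 -0.8638875 ]
 [ 0.35414873  0.78811654 -0.50343917]] [-0.47358477  0.3109253   0.93700611]
{'time': 0.1, 'q': array([ 1.07210496e+00,  2.64682033e-01,  1.60525568e+00, -4.28246483e-06,
        1.27371151e+00, -3.68819965e-02]), 'joint_vel': array([-0.0012618 , -0.00236558, -0.00307754,  0.00101418,  0.00015133,
       -0.00023091]), 'joint_torque': array([ 5.37101660e-04, -5.16707110e+01, -3.68592489e+01,  7.76461297e-05,
        6.21079598e-03, -2.02006237e-05]), 'tool_pos': array([0.30042909, 0.60370528, 0.23007384]), 'tcp_rot': array([-0.71885362, -3.05768707,  0.00311647]), 'wrist_force': array([-0.58569059, -0.57000557, -0.69677048]), 'torque': array([ 0.01209369,  0.01164566, -0.01221626]), 'width': 1.0011286814512275}
```

View pics/scene0.png

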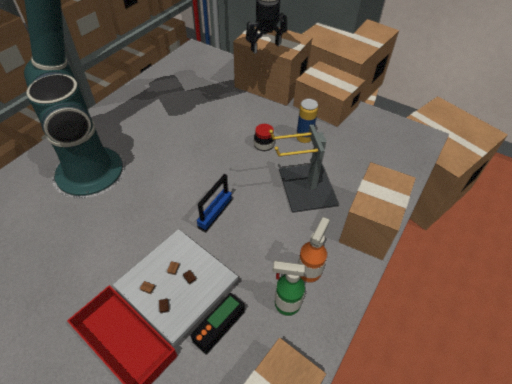

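View pics/side0.png

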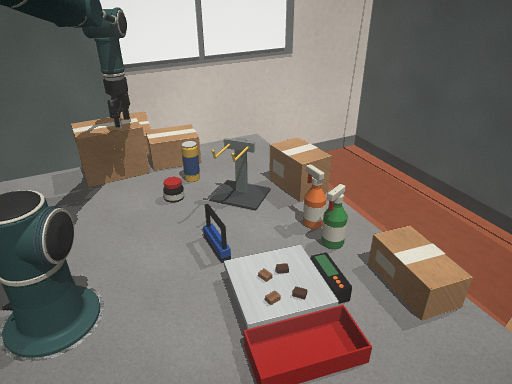

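The scene picture shows the scraper at about (214,203), the pan around (180,285), the bin at (122,335) and four chips at (148,287), (173,267), (190,277) and (164,306). The hook stand is near (310,170), with prong tips at (272,137) and (279,153). The side view agrees. I'll measure these next.

```bash
cat > h.py <<'E'
import numpy as np, cv2
def load(n):
    z=np.load(f"pics/{n}0.npz"); c=np.load(f"pics/{n}cam.npz"); return z["p"],z["d"],c["K"],c["R"],c["t"]
def cloud(d,K,R,t):
    v,u=np.mgrid[:d.shape[0],:d.shape[1]]
    X=np.stack([(u-K[0,2])/K[0,0]*d,(v-K[1,2])/K[1,1]*d,d],-1)
    W=(X-t)@R; W[d<=0]=np.nan; return W
def rect(P):
    (c,s,a)=cv2.minAreaRect((P[:,:2]*1000).astype(np.float32)); return np.round(c,1),np.round(s,1),round(a,1)
def comps(m,amin):
    n,l,s,c=cv2.connectedComponentsWithStats(m.astype(np.uint8))
    return [l==i for i in range(1,n) if s[i,4]>=amin]
E
cat > m.py <<'E'
from h import *
for n in ("scene","side"):
    p,d,K,R,t=load(n); W=cloud(d,K,R,t); z=W[...,2]
    h=cv2.cvtColor(p,cv2.COLOR_RGB2HSV).astype(int); H,S,V=h[...,0],h[...,1],h[...,2]
    reg=(np.abs(W[...,0]-.6)<.5)&(np.abs(W[...,1])<.7)
    def rep(name,m,amin=15,zr=(0,1)):
        for c in comps(m&reg&(z>zr[0])&(z<zr[1]),amin):
            P=W[c]; print(n,name,len(P),"z",np.round(np.percentile(P[:,2],[2,50,98])*1000),*rect(P),"med",np.round(np.median(P,0)*1000))
    rep("blue",(H>105)&(H<125)&(S>150),40)
    rep("handle",(V<60)&(z>.1)&(z<.13),20)
    rep("pan",(np.abs(z-.06)<.006)&(S<60)&(V>110),1000)
    rep("chip",(H<20)&(S>80)&(V<190),12,(.062,.085))
    rep("bin",((H<5)|(H>174))&(S>180),300)
    rep("binrim",((H<5)|(H>174))&(S>150),100,(.044,.056))
    rep("prong",(H>18)&(H<32)&(S>150),15,(.18,.26))
    rep("canY",(H>15)&(H<32)&(S>120),15,(.0,.16))
    rep("green",(H>45)&(H<85)&(S>120),40,(.01,.2))
    rep("orange",(H>4)&(H<15)&(S>170),60,(.01,.2))
    rep("jar",((H<6)|(H>172))&(S>150),20,(.05,.09))
    rep("base",(np.abs(z-.012)<.005)&(V<90)&(W[...,1]>.0)&(W[...,0]>.5),100)
    rep("plate",(z>.14)&(z<.225)&(S<60)&(V<130)&(W[...,0]>.4)&(W[...,1]<.4),60)
E
python3 m.py
```

```text
scene blue 120 z [ 48.  80. 101.] [521.2 508.3] [50.  18.4] 7.9 med [519. 505.  80.]
scene blue 537 z [15. 40. 54.] [453.4  79. ] [ 33.5 137.1] 2.2 med [459.  72.  40.]
scene handle 37 z [102. 114. 129.] [639.1 329.3] [ 2.1 37.3] 42.9 med [640. 329. 114.]
scene handle 22 z [103. 118. 128.] [660.6 324.1] [12.3  5.8] 38.8 med [661. 325. 118.]
scene handle 212 z [104. 117. 121.] [452.3  79.9] [ 15.2 131.9] 2.6 med [455.  74. 117.]
scene pan 6672 z [56. 59. 62.] [ 519.3 -170.2] [221.  221.7] 82.4 med [ 527. -180.   59.]
scene chip 308 z [62. 73. 84.] [259.  650.8] [244.3  44.9] 12.1 med [269. 650.  73.]
scene chip 269 z [63. 74. 84.] [500.1 660. ] [205.2  50.8] 7.5 med [516. 660.  74.]
scene chip 181 z [63. 69. 73.] [415.  418.7] [61.1 63. ] 37.2 med [414. 417.  69.]
scene chip 259 z [63. 74. 84.] [870.3 200.4] [128.1   5.7] 5.5 med [871. 200.  74.]
scene chip 26 z [78. 82. 85.] [778.   34.4] [10.4 46.2] 89.4 med [781.  33.  82.]
scene chip 98 z [68. 73. 75.] [ 496.7 -151.3] [21.5 29.8] 20.5 med [ 498. -152.   73.]
scene chip 88 z [69. 73. 76.] [ 547.2 -148.8] [19.7 28.4] 73.2 med [ 547.
[... 3861 characters left out ...]
. -281.   51.]
side jar 38 z [50. 51. 53.] [ 607.  -382.1] [52.   4.9] 83.3 med [ 607. -385.   51.]
side jar 76 z [50. 51. 53.] [ 381.7 -304.3] [81.5 25.7] 63.0 med [ 381. -298.   51.]
side jar 40 z [50. 51. 53.] [ 567.3 -412.6] [ 4.8 49. ] 82.1 med [ 568. -413.   51.]
side jar 29 z [50. 51. 53.] [ 523.2 -406.7] [ 5.  31.4] 83.7 med [ 525. -407.   51.]
side jar 161 z [50. 51. 53.] [ 431.1 -393.6] [ 37.8 141.2] 67.6 med [ 415. -392.   51.]
side base 971 z [ 8. 13. 16.] [633.7 325.5] [155.5 180.9] 43.8 med [625. 312.  13.]
side plate 317 z [144. 197. 217.] [640.2 330.2] [ 32.5 110.7] 43.1 med [636. 324. 197.]
side plate 117 z [155. 177. 191.] [766.1  73.2] [23.7 61.7] 18.8 med [767.  61. 177.]
```

Both views agree on these positions (mm):

| Item | Position | Yaw |
|---|---|---|
| Scraper | (450, 79) | 2.2° |
| Scale | (518.5, -171) | -7.7° |
| Stand | (635, 327) | about 44° |

In the scale frame, all the chips lie within ±50 mm in x, so one sweep should do it. I'll move above the scraper first.

Emit:
move_arm([
  [[0,0,-0.04],[0.08,-0.29,0],-1],
  [[0,0,-0.08],[0.16,-0.58,0],-1],
  [[0,0,-0.1135],[0.248,-0.875,0],-1],
])

```text
time: 0.48
tool_pos: [0.3254, 0.5157, 0.2305]
tcp_rot: [-0.99, -2.981, 0.002]
wrist_force: [-0.4, 0.3, 0.1]
width: 1.003
```

Emit:
move_arm([
  [[0,0,-0.04],[0.08,-0.29,0],-1],
  [[0,0,-0.08],[0.16,-0.58,0],-1],
  [[0,0,-0.1135],[0.248,-0.875,0],-1],
])

```text
time: 0.85
tool_pos: [0.3502, 0.428, 0.2307]
tcp_rot: [-1.252, -2.881, 0.002]
wrist_force: [0.8, 0.6, 0.5]
width: 1.0
```

Emit:
move_arm([
  [[0,0,-0.04],[0.08,-0.29,0],-1],
  [[0,0,-0.08],[0.16,-0.58,0],-1],
  [[0,0,-0.1135],[0.248,-0.875,0],-1],
])

```text
time: 1.23
tool_pos: [0.375, 0.3406, 0.2308]
tcp_rot: [-1.504, -2.758, 0.001]
wrist_force: [0.9, 0.2, 0.8]
width: 0.999
```

Emit:
move_arm([
  [[0,0,-0.04],[0.08,-0.29,0],-1],
  [[0,0,-0.08],[0.16,-0.58,0],-1],
  [[0,0,-0.1135],[0.248,-0.875,0],-1],
])

```text
time: 1.6
tool_pos: [0.3997, 0.2532, 0.2308]
tcp_rot: [-1.743, -2.613, 0.001]
wrist_force: [0.5, -0.1, -0.6]
width: 0.996
```

Emit:
move_arm([
  [[0,0,-0.04],[0.08,-0.29,0],-1],
  [[0,0,-0.08],[0.16,-0.58,0],-1],
  [[0,0,-0.1135],[0.248,-0.875,0],-1],
])

```text
time: 1.98
tool_pos: [0.4245, 0.1658, 0.2309]
tcp_rot: [-1.969, -2.448, 0.001]
wrist_force: [-0.5, -0.6, 0.2]
width: 1.001
```

Emit:
move_arm([
  [[0,0,-0.04],[0.08,-0.29,0],-1],
  [[0,0,-0.08],[0.16,-0.58,0],-1],
  [[0,0,-0.1135],[0.248,-0.875,0],-1],
  [[0,0,-0.1135],[0.248,-0.875,0],-1],
  [[0,0,-0.1135],[0.248,-0.875,0],-1],
])

```text
time: 2.6
tool_pos: [0.4492, 0.0796, 0.231]
tcp_rot: [-2.177, -2.264, 0.0]
wrist_force: [0.2, 0.1, 0.1]
width: 0.994
```

```bash
cat > wl.py <<'E'
import sys; from h import *
from workcell import status, read_camera, camera_info
from scipy.spatial.transform import Rotation as Ro
s=status.read_state(); i=camera_info("wrist"); p,d=read_camera("wrist")
T=Ro.from_rotvec(s["tcp_rot"]).as_matrix()
print(s["time"],np.round(s["tool_pos"]*1000,1),"ytool heading",np.degrees(np.arctan2(T[1,1],T[0,1])),"z",T[:,2].round(3),s["width"],s["wrist_force"].round(1))
cv2.imwrite(f"pics/{sys.argv[1]}.png",p[:,:,::-1])
W=cloud(d,*[np.array(i[k]) for k in "KRt"]); np.savez(f"pics/{sys.argv[1]}.npz",W=W,p=p)
E
cat wl.py > a.py; cat >> a.py <<'E'
z=W[...,2];h=cv2.cvtColor(p,cv2.COLOR_RGB2HSV).astype(int)
for nm,m in (("blue",(h[...,0]>105)&(h[...,0]<125)&(h[...,1]>150)&(z<.06)),("bar",(h[...,2]<70)&(z>.11)&(z<.125))):
    for c in comps(m,100): print(nm,c.sum(),rect(W[c]),np.median(W[c],0)*1000)
E
python3 a.py w1
```

```text
2.6 [449.2  79.6 231. ] ytool heading 2.2542668317335512 z [-0.001  0.    -1.   ] 0.9941932441779897 [0.2 0.1 0.1]
blue 1707 (array([451.8,  84. ]), array([ 31., 138.]), 1.7) [444.89574907  95.60575417  41.17994686]
bar 1830 (array([451.7,  83.5]), array([ 11.6, 131. ]), 1.5) [451.53535254  91.21783336 118.20213664]
```

Emit:
move_arm([
  [[0,0,0],[0.02,0.03,-0.35],-1],
  [[0,0,0],[0.02,0.03,-0.7],-1],
  [[0,0,0],[0.02,0.03,-0.9],-1],
])

```text
time: 3.02
tool_pos: [0.45, 0.0833, 0.1392]
tcp_rot: [-2.174, -2.265, 0.003]
wrist_force: [-0.3, 0.2, -0.5]
width: 1.0
```

Emit:
move_arm([
  [[0,0,0],[0,0,-0.25],-1],
  [[0,0,0],[0,0,-0.49],-1],
  [[0,0,0],[0,0,-0.49],0.5],
  [[0,0,0],[0,0,-0.49],1],
  [[0,0,0],[0,0,-0.49],1],
  [[0,0,0],[0,0,-0.49],1],
  [[0,0,0],[0,0,-0.49],1],
  [[0,0,0],[0,0,-0.49],1],
  [[0,0,0],[0,0,-0.49],1],
], grip_force=80)

```text
time: 4.15
tool_pos: [0.4524, 0.0824, 0.0934]
tcp_rot: [2.177, 2.264, 0.002]
wrist_force: [-1.0, 0.6, 5.2]
width: 0.12
```

Emit:
move_arm([
  [[0,0,0],[0,0,0.2],1],
  [[0,0,0],[0,0,0.5],1],
  [[0,0,0],[0,0,0.8],1],
  [[0,0,0],[0,0,1],1],
])

```text
time: 4.65
tool_pos: [0.4517, 0.0822, 0.1933]
tcp_rot: [2.177, 2.264, 0.001]
wrist_force: [0.2, -0.0, -2.0]
width: 0.124
```

Emit:
move_arm([
  [[0,0,0.1],[0.05,-0.1,0],1],
  [[0,0,0.21],[0.1,-0.25,0],1],
  [[0,0,0.32],[0.15,-0.4,0],1],
  [[0,0,0.43],[0.2,-0.6,0],1],
  [[0,0,0.54],[0.25,-0.8,0],1],
  [[0,0,0.65],[0.3,-0.9,0],1],
  [[0,0,0.76],[0.35,-0.9,0],1],
  [[0,0,0.85],[0.4,-0.9,0],1],
  [[0,0,0.889],[0.4,-0.9,0],1],
])

```text
time: 5.78
tool_pos: [0.4913, -0.0079, 0.1915]
tcp_rot: [-0.208, -3.134, 0.0]
wrist_force: [-0.1, 0.3, -1.7]
width: 0.125
```

Emit:
move_arm([
  [[0,0,0],[0.1,-0.25,0],1],
  [[0,0,0],[0.2,-0.5,0],1],
  [[0,0,0],[0.3,-0.75,0],1],
  [[0,0,0],[0.37,-0.88,0],1],
  [[0,0,0],[0.37,-0.88,0],1],
  [[0,0,0],[0.37,-0.88,0],1],
])

```text
time: 6.52
tool_pos: [0.5281, -0.095, 0.1919]
tcp_rot: [-0.212, -3.133, -0.001]
wrist_force: [-0.9, -0.1, -2.7]
width: 0.123
```

```bash
cat > b.py <<'E'
import sys; from h import *
from workcell import status, read_camera
from scipy.spatial.transform import Rotation as Ro
k=sys.argv[1]; s=status.read_state()
T=Ro.from_rotvec(s["tcp_rot"]).as_matrix()
print(s["time"],np.round(s["tool_pos"]*1000,1),"hd",np.degrees(np.arctan2(T[1,1],T[0,1])).round(2),"z",T[:,2].round(3),round(s["width"],3),s["wrist_force"].round(1))
ims=[]
for n in ("scene","side"):
    p,d=read_camera(n); ims.append(p[:,:,::-1]); _,_,K,R,t=load(n); W=cloud(d,K,R,t); z=W[...,2]
    h=cv2.cvtColor(p,cv2.COLOR_RGB2HSV).astype(int); H,S,V=h[...,0],h[...,1],h[...,2]
    near=(np.hypot(W[...,0]-s["tool_pos"][0],W[...,1]-s["tool_pos"][1])<.13)
    for c in comps((H>105)&(H<125)&(S>150)&near,30): print(n,"blue",c.sum(),rect(W[c]),"z",np.percentile(W[c][:,2]*1000,[1,50,99]).round())
    near=(np.abs(W[...,0]-.5)<.17)&(np.abs(W[...,1]+.25)<.25)
    for c in comps((H<20)&(S>80)&(V<150)&near&(z<.09)&((H>4)|(z>.057)),12): print(n,"chip",c.sum(),rect(W[c]),np.median(W[c],0)*1000//1)
cv2.imwrite(f"pics/{k}.png",cv2.resize(np.vstack(ims) if len(sys.argv)>2 else np.hstack(ims),None,fx=.78,fy=.78,interpolation=cv2.INTER_AREA))
E
python3 b.py c1
```

```text
6.525 [528.1 -95.  191.9] hd 82.27 z [-0.001  0.001 -1.   ] 0.123 [-0.9 -0.1 -2.7]
scene blue 716 (array([528. , -96.6]), array([ 87.6, 137.7]), 53.8) z [112. 139. 231.]
scene chip 96 (array([ 497.3, -151. ]), array([21.2, 28.2]), 24.3) [ 497. -152.   72.]
scene chip 89 (array([ 547.3, -148.8]), array([19.6, 28.1]), 72.3) [ 547. -150.   73.]
scene chip 105 (array([ 479.3, -226. ]), array([30.4, 20.9]), 10.3) [ 480. -228.   72.]
scene chip 102 (array([ 543.4, -239.6]), array([19.3, 29. ]), 47.7) [ 543. -241.   73.]
scene chip 76 (array([ 654.7, -234.1]), array([46.8, 18.9]), 85.1) [ 652. -234.   49.]
side blue 365 (array([526.1, -98.3]), array([ 32.5, 137.5]), 81.4) z [129. 141. 144.]
side chip 64 (array([ 544.1, -150.2]), array([20.3, 27.6]), 66.8) [ 543. -151.   74.]
side chip 71 (array([ 493. , -154.5]), array([19.5, 28. ]), 23.5) [ 493. -159.   72.]
side chip 96 (array([ 539.7, -241.7]), array([20.5, 28.3]), 46.1) [ 539. -244.   74.]
side chip 82 (array([ 475.2, -229.5]), array([29.2, 19.1]), 11.3) [ 473. -233.   73.]
```

View pics/c1.png

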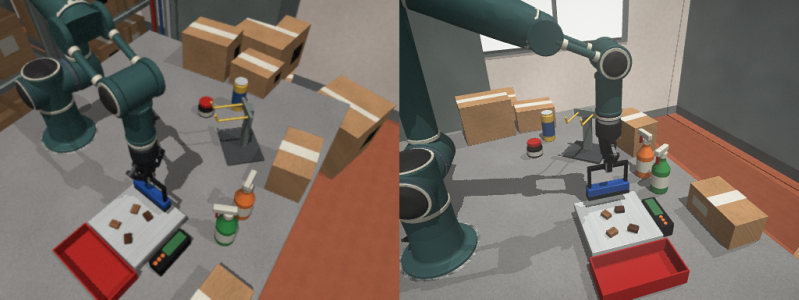

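The scraper is held level over the pan's +y edge at about (185,195) in the left picture, and all the chips are ahead of it. Now I'll lower it and sweep.

Emit:
move_arm([
  [[0,0,0],[0,0,-0.12],1],
  [[0,0,0],[0,0,-0.24],1],
  [[0,0,0],[0,0,-0.36],1],
  [[0,0,0],[0,0,-0.36],1],
])

```text
time: 7.12
tool_pos: [0.5277, -0.0955, 0.1548]
tcp_rot: [-0.212, -3.132, -0.001]
wrist_force: [0.6, -0.6, -1.4]
width: 0.122
```

Emit:
move_arm([
  [[0,0,0],[-0.017,-0.124,0],1],
  [[0,0,0],[-0.034,-0.248,0],1],
  [[0,0,0],[-0.05,-0.372,0],1],
  [[0,0,0],[-0.067,-0.496,0],1],
  [[0,0,0],[-0.084,-0.62,0],1],
  [[0,0,0],[-0.1,-0.744,0],1],
  [[0,0,0],[-0.117,-0.868,0],1],
  [[0,0,0],[-0.134,-0.991,0],1],
])

```text
time: 8.12
tool_pos: [0.515, -0.1956, 0.1562]
tcp_rot: [-0.212, -3.134, -0.0]
wrist_force: [-0.4, 0.1, -1.9]
width: 0.121
```

Emit:
move_arm([
  [[0,0,0],[-0.017,-0.124,0],1],
  [[0,0,0],[-0.034,-0.248,0],1],
  [[0,0,0],[-0.05,-0.372,0],1],
  [[0,0,0],[-0.067,-0.496,0],1],
  [[0,0,0],[-0.084,-0.62,0],1],
  [[0,0,0],[-0.1,-0.744,0],1],
  [[0,0,0],[-0.117,-0.868,0],1],
  [[0,0,0],[-0.134,-0.991,0],1],
  [[0,0,0],[-0.134,-0.991,0],1],
  [[0,0,0],[-0.134,-0.991,0],1],
])

```text
time: 9.38
tool_pos: [0.5017, -0.2938, 0.1562]
tcp_rot: [-0.212, -3.134, -0.001]
wrist_force: [0.5, -0.0, -1.2]
width: 0.124
```

Emit:
move_arm([
  [[0,0,0],[0,0,0.2],1],
  [[0,0,0],[0,0,0.5],1],
  [[0,0,0],[0,0,0.8],1],
  [[0,0,0],[0,0,1],1],
  [[0,0,0],[0,0,1],1],
])

```text
time: 10.0
tool_pos: [0.5031, -0.2945, 0.2594]
tcp_rot: [0.211, 3.13, -0.004]
wrist_force: [-0.4, -0.3, -1.8]
width: 0.126
```

```bash
python3 b.py c2
```

```text
10.0 [ 503.1 -294.5  259.4] hd 82.28 z [ 0.005 -0.003 -1.   ] 0.126 [-0.4 -0.3 -1.8]
scene blue 655 (array([ 512.8, -306. ]), array([127.1,  34.6]), 1.8) z [186. 207. 279.]
scene chip 227 (array([ 459.8, -308.8]), array([41. , 43.1]), 1.6) [ 468. -313.   18.]
scene chip 75 (array([ 654. , -233.4]), array([45.5, 18.9]), 85.3) [ 653. -232.   49.]
scene chip 256 (array([ 539.7, -321.5]), array([28.9, 74.5]), 55.1) [ 544. -322.   17.]
side blue 774 (array([ 500.1, -297.9]), array([ 32.4, 138.1]), 83.0) z [182. 206. 209.]
side chip 146 (array([ 521.4, -314.2]), array([30.2, 23.3]), 1.3) [ 520. -317.   18.]
side chip 146 (array([ 552.3, -334.3]), array([23.3, 29.2]), 27.7) [ 550. -337.   18.]
side chip 248 (array([ 463.3, -310.1]), array([49.9, 32.8]), 78.8) [ 460. -317.   19.]
```

View pics/c2.png

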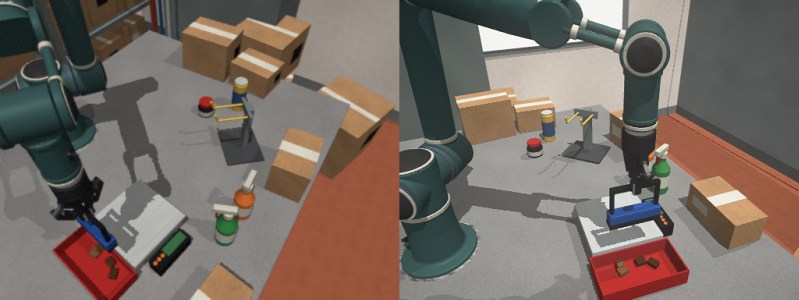

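All four chips lie in the bin, left picture around (95–115, 248–275), with tops about 19 mm high and the pan empty. Next I'll carry the scraper to a point in front of the prongs.

Emit:
move_arm([
  [[0,0,-0.018],[0,0.21,0],1],
  [[0,0,-0.036],[0.01,0.42,0],1],
  [[0,0,-0.054],[0.02,0.63,0],1],
  [[0,0,-0.071],[0.022,0.845,0],1],
])

```text
time: 10.6
tool_pos: [0.5029, -0.2082, 0.254]
tcp_rot: [-0.387, -3.114, -0.002]
wrist_force: [-0.0, -0.4, -3.4]
width: 0.125
```

Emit:
move_arm([
  [[0,0,-0.018],[0,0.21,0],1],
  [[0,0,-0.036],[0.01,0.42,0],1],
  [[0,0,-0.054],[0.02,0.63,0],1],
  [[0,0,-0.071],[0.022,0.845,0],1],
])

```text
time: 11.1
tool_pos: [0.505, -0.1239, 0.2541]
tcp_rot: [-0.56, -3.087, -0.001]
wrist_force: [0.2, 0.2, -1.6]
width: 0.123
```

Emit:
move_arm([
  [[0,0,-0.018],[0,0.21,0],1],
  [[0,0,-0.036],[0.01,0.42,0],1],
  [[0,0,-0.054],[0.02,0.63,0],1],
  [[0,0,-0.071],[0.022,0.845,0],1],
])

```text
time: 11.6
tool_pos: [0.5071, -0.0396, 0.2541]
tcp_rot: [-0.732, -3.051, 0.001]
wrist_force: [0.5, 0.1, -2.1]
width: 0.123
```

Emit:
move_arm([
  [[0,0,-0.018],[0,0.21,0],1],
  [[0,0,-0.036],[0.01,0.42,0],1],
  [[0,0,-0.054],[0.02,0.63,0],1],
  [[0,0,-0.071],[0.022,0.845,0],1],
])

```text
time: 12.1
tool_pos: [0.5093, 0.0447, 0.2541]
tcp_rot: [-0.9, -3.006, 0.002]
wrist_force: [-0.1, -0.7, -1.9]
width: 0.124
```

Emit:
move_arm([
  [[0,0,-0.018],[0,0.21,0],1],
  [[0,0,-0.036],[0.01,0.42,0],1],
  [[0,0,-0.054],[0.02,0.63,0],1],
  [[0,0,-0.071],[0.022,0.845,0],1],
])

```text
time: 12.6
tool_pos: [0.5116, 0.129, 0.2541]
tcp_rot: [-1.067, -2.951, 0.003]
wrist_force: [-0.2, -0.3, -2.8]
width: 0.124
```

Emit:
move_arm([
  [[0,0,-0.018],[0,0.21,0],1],
  [[0,0,-0.036],[0.01,0.42,-0.1],1],
  [[0,0,-0.054],[0.02,0.63,-0.2],1],
  [[0,0,-0.071],[0.022,0.845,-0.27],1],
  [[0,0,-0.071],[0.022,0.845,-0.27],1],
  [[0,0,-0.071],[0.022,0.845,-0.27],1],
])

```text
time: 13.35
tool_pos: [0.5143, 0.2125, 0.2282]
tcp_rot: [-1.228, -2.89, 0.003]
wrist_force: [0.7, 0.0, -1.3]
width: 0.123
```

```bash
cat >> b.py <<'E'
    tp=s["tool_pos"]; near=np.hypot(W[...,0]-tp[0],W[...,1]-tp[1])<.09
    for c in comps((V<70)&(z>tp[2]+.01)&(z<tp[2]+.03)&near,20): print(n,"bar",c.sum(),rect(W[c]))
    reg=(np.abs(W[...,0]-.6)<.12)&(np.abs(W[...,1]-.28)<.12)
    for c in comps((H>18)&(H<32)&(S>150)&(z>.18)&(z<.26)&reg,10): print(n,"prong",c.sum(),rect(W[c]),np.percentile(W[c][:,2]*1000,[2,50,98]).round())
E
python3 b.py c3
```

```text
File "b.py", line 16
    tp=s["tool_pos"]; near=np.hypot(W[...,0]-tp[0],W[...,1]-tp[1])<.09
IndentationError: unexpected indent
```

```bash
python3 - <<'E'
L=open("b.py").read().split("\n"); i=[k for k,l in enumerate(L) if l.startswith("cv2.imwrite")][0]
w=L.pop(i); open("b.py","w").write("\n".join([l for l in L if l]+[w,""]))
E
python3 b.py c3
```

```text
13.35 [514.3 212.5 228.2] hd 43.96 z [-0.002 -0.001 -1.   ] 0.123 [ 0.7  0.  -1.3]
scene blue 392 (array([515.4, 208.1]), array([ 30.2, 137.8]), 44.3) z [151. 175. 240.]
scene chip 247 (array([ 460.3, -307.4]), array([45.7, 40.7]), 90.0) [ 468. -312.   18.]
scene chip 86 (array([ 653.5, -234.5]), array([46.6, 18.5]), 84.9) [ 652. -234.   49.]
scene chip 256 (array([ 538.2, -320.4]), array([30.7, 76.1]), 56.6) [ 542. -322.   17.]
scene bar 133 (array([530.3, 195.4]), array([14.3, 93.8]), 41.9)
scene bar 20 (array([507.9, 197. ]), array([10.5,  4.6]), 6.1)
scene prong 105 (array([564.1, 306.6]), array([118.1,  10.9]), 43.6) [197. 202. 227.]
scene prong 109 (array([611.1, 256.7]), array([120.6,  10. ]), 43.8) [199. 203. 230.]
side blue 129 (array([527.4, 193.3]), array([34.7, 97. ]), 45.2) z [171. 178. 181.]
side chip 148 (array([ 522.3, -313.9]), array([31.1, 23.9]), 1.1) [ 520. -317.   18.]
side chip 151 (array([ 552.9, -334.4]), array([23.3, 29. ]), 27.7) [ 550. -337.   17.]
side chip 249 (array([ 464.8, -310.2]), array([46.7, 36.8]), 87.7) [ 460. -317.   19.]
side bar 114 (array([491.7, 226. ]), array([21.4, 75.1]), 30.0)
side bar 104 (array([536.7, 184.7]), array([16.9, 63.7]), 37.9)
side prong 13 (array([586.7, 327.4]), array([51.9,  4.6]), 44.2) [201. 204. 206.]
side prong 29 (array([623.6, 268.4]), array([81.8,  5.2]), 42.9) [200. 203. 206.]
```

View pics/c3.png

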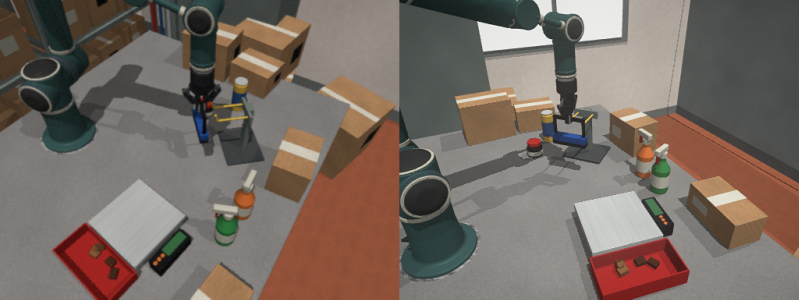

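The scraper is about 100 mm in front of the prongs and square to them (44°), with the block below prong height and the bar above the tips. It is 3 mm off to one side, so I'll correct that and move it in.

Emit:
move_arm([
  [[0,0,0],[-0.01,0.01,0.04],1],
  [[0,0,0],[-0.02,0.02,0.04],1],
  [[0,0,0],[0.09,0.1,0.04],1],
  [[0,0,0],[0.19,0.2,0.04],1],
  [[0,0,0],[0.29,0.3,0.04],1],
  [[0,0,0],[0.39,0.4,0.04],1],
  [[0,0,0],[0.49,0.5,0.04],1],
  [[0,0,0],[0.59,0.6,0.04],1],
  [[0,0,0],[0.69,0.7,0.04],1],
  [[0,0,0],[0.715,0.73,0.04],1],
  [[0,0,0],[0.715,0.73,0.04],1],
  [[0,0,0],[0.715,0.73,0.04],1],
])

```text
time: 14.95
tool_pos: [0.5861, 0.2858, 0.2332]
tcp_rot: [-1.23, -2.891, 0.001]
wrist_force: [0.4, -0.2, -1.8]
width: 0.12
```

```bash
python3 b.py c4 | grep -v chip
```

```text
14.95 [586.1 285.8 233.2] hd 43.91 z [-0. -0. -1.] 0.12 [ 0.4 -0.2 -1.8]
scene blue 154 (array([588.5, 282.4]), array([ 30.3, 115. ]), 49.1) z [154. 180. 185.]
scene blue 199 (array([612.5, 254.1]), array([30.7, 63.8]), 44.9) z [151. 178. 204.]
scene bar 143 (array([604.5, 269.7]), array([25. , 88.5]), 30.6)
scene bar 22 (array([578.1, 272.2]), array([ 8.1, 15. ]), 43.3)
scene prong 52 (array([556.7, 283.2]), array([66.3, 54.6]), 64.4) [198. 204. 230.]
scene prong 25 (array([600.5, 305.1]), array([20.9, 82.7]), 3.3) [199. 202. 257.]
scene prong 55 (array([591.5, 237. ]), array([63.8,  7.9]), 42.3) [199. 203. 231.]
scene prong 40 (array([636.1, 271.5]), array([62.6, 18.5]), 68.6) [199. 202. 230.]
side blue 31 (array([617.5, 243.8]), array([24.5, 35. ]), 40.3) z [179. 182. 184.]
side bar 96 (array([561.6, 297.7]), array([14.6, 73.6]), 30.9)
side bar 83 (array([607.9, 256.5]), array([15.9, 60.6]), 38.8)
side prong 14 (array([581.3, 320.6]), array([56.1,  3.9]), 44.3) [200. 203. 205.]
side prong 12 (array([535.9, 279.8]), array([39.7,  5.2]), 45.7) [202. 204. 219.]
side prong 27 (array([594.4, 240.8]), array([70.2,  4.3]), 44.0) [200. 204. 216.]
```

View pics/c4.png

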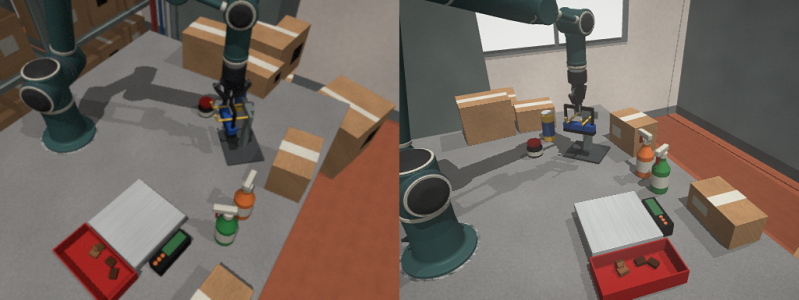

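Both prongs pass through the D opening (left picture around (225,118)), and there is no contact force. Now I'll lower it.

Emit:
move_arm([
  [[0,0,0],[0,0,-0.1],1],
  [[0,0,0],[0,0,-0.2],1],
  [[0,0,0],[0,0,-0.3],1],
  [[0,0,0],[0,0,-0.36],1],
  [[0,0,0],[0,0,-0.39],1],
  [[0,0,0],[0,0,-0.41],1],
  [[0,0,0],[0,0,-0.41],1],
  [[0,0,0],[0,0,-0.41],1],
])

```text
time: 16.05
tool_pos: [0.5867, 0.2862, 0.1927]
tcp_rot: [1.229, 2.891, 0.001]
wrist_force: [-0.7, 0.5, -1.7]
width: 0.125
```

Emit:
move_arm([
  [[0,0,0],[0,0,-0.01],1],
  [[0,0,0],[0,0,-0.02],1],
  [[0,0,0],[0,0,-0.02],1],
  [[0,0,0],[0,0,-0.02],1],
])

```text
time: 16.55
tool_pos: [0.5868, 0.2862, 0.1923]
tcp_rot: [1.229, 2.89, 0.002]
wrist_force: [-3.1, -1.0, 5.6]
width: 0.125
```

The bar is on the prongs, with 5.6 N upward at the wrist. I'll open partway and rise.

Emit:
move_arm([
  [[0,0,0],[0,0,0],0.6],
  [[0,0,0],[0,0,0],0.4],
  [[0,0,0],[0,0,0],0.2],
  [[0,0,0],[0,0,0],0.2],
  [[0,0,0],[0,0,0],0.2],
  [[0,0,0],[0,0,0],0.2],
  [[0,0,0],[0,0,0],0.2],
], grip_force=20)

```text
time: 17.42
tool_pos: [0.5864, 0.2861, 0.1903]
tcp_rot: [-1.23, -2.891, -0.0]
wrist_force: [-0.4, -0.7, 0.1]
width: 0.402
```

```bash
python3 wl.py w2; python3 b.py c5 | grep -v chip
```

```text
17.425 [586.4 286.1 190.3] ytool heading 43.920917776103735 z [ 0.  0. -1.] 0.4016573489657838 [-0.4 -0.7  0.1]
17.475 [586.5 286.1 190.3] hd 43.92 z [ 0.  0. -1.] 0.404 [ 0.1 -0.6  0.1]
scene blue 46 (array([562.7, 301.6]), array([32.2, 74.6]), 30.9) z [126. 139. 176.]
scene blue 316 (array([602. , 269.7]), array([ 32.6, 103.7]), 44.0) z [111. 139. 175.]
scene bar 41 (array([640.2, 323.2]), array([12.5, 61.8]), 40.4)
scene bar 145 (array([600.1, 271.3]), array([12.7, 97.5]), 43.7)
scene bar 20 (array([568.6, 263.8]), array([ 6. , 13.1]), 77.3)
scene prong 29 (array([529.3, 272.1]), array([23.3,  7.9]), 48.5) [198. 213. 230.]
scene prong 12 (array([579.3, 312. ]), array([27.3,  7.7]), 89.0) [199. 203. 217.]
scene prong 58 (array([589., 235.]), array([57.6, 13.9]), 39.5) [198. 204. 231.]
scene prong 43 (array([636.5, 277. ]), array([54.6, 12.8]), 52.3) [198. 202. 207.]
side blue 58 (array([612.2, 247.3]), array([30.4, 52.1]), 51.6) z [120. 141. 145.]
side bar 50 (array([553.6, 311.7]), array([14. , 43.2]), 39.8)
side bar 112 (array([607. , 263.6]), array([26. , 75.3]), 29.9)
side bar 25 (array([566.4, 263.1]), array([11.9, 12.3]), 37.5)
side prong 23 (array([589.9, 236.7]), array([54.8,  4.9]), 44.1) [200. 204. 214.]
```

View pics/w2.png

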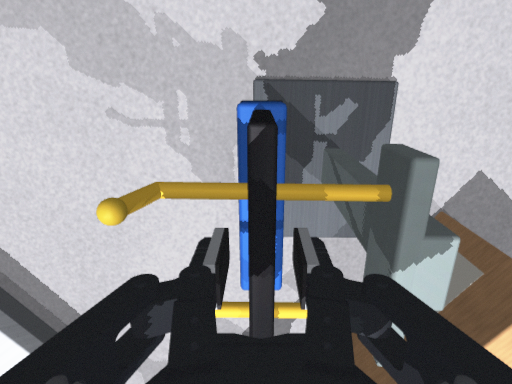

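The wrist picture shows the bar (column 262) lying across both prongs (rows 192 and 310), with clear gaps to both fingers. I'll rise straight up.

Emit:
move_arm([
  [[0,0,0],[0,0,0.08],0.2],
  [[0,0,0],[0,0,0.2],0.2],
  [[0,0,0],[0,0,0.4],0.2],
  [[0,0,0],[0,0,0.6],0.2],
  [[0,0,0],[0,0,0.8],0.2],
  [[0,0,0],[0,0,1],0.2],
  [[0,0,0],[0,0,1],0.2],
  [[0,0,0],[0,0,1],0.2],
  [[0,0,0],[0,0,1],0.2],
  [[0,0,0],[0,0,1],0.2],
  [[0,0,0],[0,0,1],0.2],
  [[0,0,0],[0,0,1],0.2],
])

```text
time: 19.08
tool_pos: [0.5864, 0.2861, 0.29]
tcp_rot: [-1.229, -2.891, 0.0]
wrist_force: [0.8, -0.4, 0.0]
width: 0.405
```

```bash
python3 wl.py w3; python3 b.py c6; python3 - <<'E'
from h import *
z_=np.load("pics/w3.npz");W=z_["W"];p=z_["p"];z=W[...,2];h=cv2.cvtColor(p,cv2.COLOR_RGB2HSV).astype(int)
o=np.array([.635,.327]);a=np.radians(44);R=np.array([[np.cos(a),np.sin(a)],[-np.sin(a),np.cos(a)]])
for nm,m in (("blue",(h[...,0]>105)&(h[...,0]<125)&(h[...,1]>150)&(z<.16)),("bar",(h[...,2]<70)&(z>.205)&(z<.23))):
    for c in comps(m,100):
        r=rect(W[c]); print(nm,c.sum(),r,"stand",R@(r[0]/1000-o),np.percentile(W[c][:,2],[5,50,95]))
E
```

```text
19.075 [586.4 286.1 290. ] ytool heading 43.922772764113724 z [-0. -0. -1.] 0.4050447496963033 [ 0.8 -0.4  0. ]
19.125 [586.4 286.1 290.2] hd 43.92 z [-0. -0. -1.] 0.402 [-1.1 -0.4  0.8]
scene blue 74 (array([551.6, 319.8]), array([28.6, 34.2]), 45.9) z [126. 139. 147.]
scene blue 323 (array([600.6, 269.8]), array([ 31.3, 104.2]), 44.5) z [107. 139. 181.]
scene chip 247 (array([ 459.8, -305.7]), array([49.6, 40.5]), 89.6) [ 468. -311.   19.]
scene chip 81 (array([ 653.5, -233.4]), array([45.5, 17.8]), 84.6) [ 653. -234.   49.]
scene chip 250 (array([ 539.2, -320.9]), array([28.6, 75.1]), 54.6) [ 543. -322.   17.]
scene bar 24 (array([600.9, 295.9]), array([ 2.3, 22.5]), 45.3)
scene bar 27 (array([567.7, 263.9]), array([ 7.2, 18.5]), 71.6)
scene prong 57 (array([541.8, 284.9]), array([58.7,  9.4]), 46.5) [198. 203. 232.]
scene prong 41 (array([589. , 327.6]), array([53.5, 12.5]), 55.7) [197. 202. 206.]
scene prong 52 (array([589.1, 235. ]), array([57.8, 14.6]), 36.4) [199. 203. 231.]
scene prong 47 (array([636.2, 277.4]), array([58.2, 18.1]), 61.2) [199. 202. 217.]
side blue 68 (array
[... 633 characters left out ...]
ray([589.9, 237.4]), array([55.6,  5.5]), 43.5) [200. 203. 213.]
blue 815 (array([556.5, 323.5]), array([37.1, 44. ]), 43.5) stand [-0.05889948  0.05201299] [0.13797615 0.13995538 0.14129275]
blue 486 (array([594.1, 262.6]), array([ 7.3, 72.9]), 43.4) stand [-0.074157   -0.01791396] [0.13902456 0.14019296 0.14133681]
blue 474 (array([611.4, 279. ]), array([ 7.4, 73. ]), 44.3) stand [-0.05032002 -0.01813437] [0.13841315 0.14010334 0.14130822]
bar 2343 (array([586.8, 287.7]), array([ 11.4, 130.1]), 43.6) stand [-0.06197225  0.00521248] [0.21598326 0.21717666 0.21825165]
bar 122 (array([602.7, 357.7]), array([ 2.2, 23.1]), 38.7) stand [-0.00190866  0.0445212 ] [0.20571924 0.21104561 0.21497407]
```

View pics/c6.png

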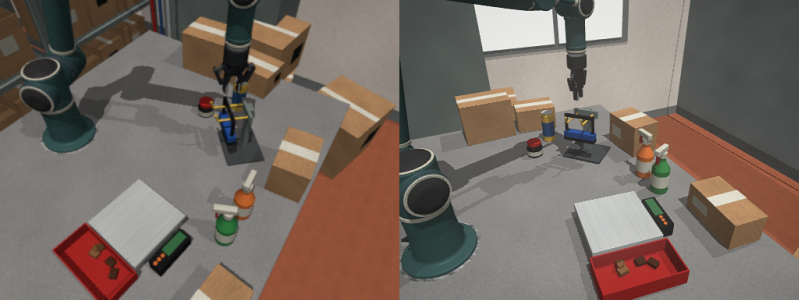

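```bash
python3 -c "
from workcell import order; print(order.finish_job())"
```

```text
the job is handed in; nothing more can be done
None
```

I swept all four chips into the red bin in one pass with the scraper, then hung it on the two prongs and handed the job in at about 19 s of the 58 s. No verdict was reported back.

- **Chips:** the last pictures show the pan empty and all four chips lying in the bin. Their tops are about 19 mm above the table, well below the 50 mm rim. Only the scraper touched them.
- **Scraper:** the bar's top measures 217 mm, so its centre is at about 210 mm. It sits 62 mm in front of the stand's origin and about 5 mm from midway between the prongs. The block is level to about 1 mm.
- **Robot:** the open gripper is about 70 mm above the bar and the wrist force is about zero.
- **Bystanders:** they look unmoved in the pictures, but I did not measure their positions again.
- **Disagreements:** the cameras differed by 2–5 mm on the scraper's position, well within what the grip and hanging needed. I took only one close-up after letting go, so "still" rests on it hanging level and undisturbed there.

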